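Line up the sample tins by size

ROBOT

A 6-joint arm with a two-finger parallel gripper is mounted at the origin on the work surface. World frame = base frame: x ahead of the robot, y to its left, z up, the work surface at z = 0. Lengths are in mm, angles in rad, forces in N, time in s.
With the tool pointing down it reaches from about 425 to 950 mm from the base axis. Payload 3.5 kg.
Tool frame: the origin (TCP) lies on the centre line of the jaws, within the pads' length; the fingertips stand 22 mm ahead of it and the grasp point (between the pads) lies 3 mm ahead of it (tip_extent is the distance from the TCP to the fingertips, in mm); z points along the fingers, y is the line along which they close (so a half turn about z gives the same grasp; the last joint's range is limited). The gripper opens to 85 mm and grips with 20 to 120 N. Pads are 22 mm wide; open, the fingers measure 114 mm over their backs; the gripper's body (76 mm by 85 mm) begins 54 mm behind the grasp point. The pads swing forward as they close: fully open they stand 13 mm farther back than shut.
Start: joints at [1.142, 0.286, 1.577, -0, 1.279, -0.15], TCP at [185.725, 648.932, 253.325] pointing down, gripper open.
Joint ranges: [-2.77, 2.77], [-0.9, 2.22], [0.21, 2.48], [-1.53, 4.67], [0.24, 2.81], [-2.84, 2.84]. Speed limits (rad/s): [2.79, 2.79, 3.14, 3.14, 3.14, 3.14].

INTERFACE

Orientations are given as a 3x3 rotation matrix whose columns are the frame's x, y, z axes.
In Python, from bench import * gives the robot as it stands. Calls block until the motion is done:
- reach(position, orientation): joint-space move of the TCP to a pose.
- servo_line(position, v=150, rotation=None, f_stop=None): straight line of the TCP; rotation=None keeps the orientation; v is the mean speed in mm/s. With f_stop (N) it stops when the force on the tool has changed by that much, and returns True; else False.
- move_joints(angles): joint-space move.
- set_gripper(opening): finger opening in mm; the grip force is fixed at half the most; returns when the fingers have stopped.
- sleep(seconds).
- inverse_kinematics(position, orientation): joint angles nearest the present ones, or None.
- grab_frame(name): name is "scene" or "top" or "wrist"; returns a dict with "image" (420x560x3 uint8, blue, green, red), "mtx" (3x3 intrinsics, pixels), "D" ([k1, k2, p1, p2, k3] as OpenCV has them; the pictures are not rectified), "origin" and "orientation" of the camera in the world; the wrist camera has in their place "T_tool_cam" (4x4, takes a point from camera to tool coordinates, whose origin is the TCP and whose axes are the flange's). Camera axes: x right, y down, z forward; pixel columns grow to the right and rows downward; lengths in mm; the calibration is good to about 2 mm. A picture is of the moment at which its call begins: read the wrist's pose just before it. There is no depth.
A pose or a line that the arm cannot do raises MotionError and nothing moves.
- close_job(): hands the job in; it is judged then, once.
Readings, each from a call of its own:
- get_t(): time.
- get_joints(): joint angles.
- get_qvel(): joint speeds.
- get_tau(): joint torques, N m.
- get_eef_pos(): TCP position.
- get_tcp_rot(): TCP orientation.
- get_ft_force(): force on the tool from outside, world axes, zero at the start.
- get_torque(): the same for the moment, N m.
- get_width(): finger opening in mm.
- get_grip_force(): force on a finger pad.
Only numpy, scipy, OpenCV 4.12 (cv2) and the standard library are available. Lean on these libraries where they do the work, as an engineer would, in place of code of your own. Each camera call takes 0.05 s, during which the arm holds its last target. There are 200 camera calls.

TASK

Line up the four closed, blue-stickered sample tins by width on the row of yellow cards, one tin upright in the middle of each card: the narrowest on the card next to the green-capped tube, then wider and wider, the widest at the far end of the row. Do not disturb the open tin with the yellow sample that stands among them.

Things in the scene. Friction and masses are not known exactly. Their poses are not given: they have to be found in the camera images.
- tin_small: The narrowest of four closed aluminium sample tins with silver lids, each with a round blue sticker that leaves a 6 mm silver rim: upright cylinder 30 mm across, 34 mm high, about 30 g. Origin at the centre of its underside, z up its axis. Stands loose on the table, upright.
- tin_medium: The second narrowest of four closed aluminium sample tins with silver lids, each with a round blue sticker that leaves a 6 mm silver rim: upright cylinder 40 mm across, 34 mm high, about 50 g. Origin at the centre of its underside, z up its axis. Stands loose on the table, upright.
- tin_large: The second widest of four closed aluminium sample tins with silver lids, each with a round blue sticker that leaves a 6 mm silver rim: upright cylinder 50 mm across, 34 mm high, about 70 g. Origin at the centre of its underside, z up its axis. Stands loose on the table, upright.
- tin_largest: The widest of four closed aluminium sample tins with silver lids, each with a round blue sticker that leaves a 6 mm silver rim: upright cylinder 60 mm across, 34 mm high, about 100 g. Origin at the centre of its underside, z up its axis. Stands loose on the table, upright.
- card_a: The leftmost (from the robot, +y) of four yellow square cards (64 mm, identical, told apart by their place) fixed in a straight row, 85 mm from centre to centre, on a grey strip (76 mm wide, 460 mm long, 6 mm thick). Each card is 2 mm thick: its upper face is 8 mm above the table. Origin at the centre of its underside (6 mm above the table); y runs along the row, from card_d towards card_a; the row runs roughly left to right before the robot, turned up to 13 degrees.
- card_b: The second from the left of four yellow square cards (64 mm, identical, told apart by their place) fixed in a straight row, 85 mm from centre to centre, on a grey strip (76 mm wide, 460 mm long, 6 mm thick). Each card is 2 mm thick: its upper face is 8 mm above the table. Origin at the centre of its underside (6 mm above the table); y runs along the row, from card_d towards card_a; the row runs roughly left to right before the robot, turned up to 13 degrees.
- card_c: The third from the left of four yellow square cards (64 mm, identical, told apart by their place) fixed in a straight row, 85 mm from centre to centre, on a grey strip (76 mm wide, 460 mm long, 6 mm thick). Each card is 2 mm thick: its upper face is 8 mm above the table. Origin at the centre of its underside (6 mm above the table); y runs along the row, from card_d towards card_a; the row runs roughly left to right before the robot, turned up to 13 degrees.
- card_d: The rightmost (-y) of four yellow square cards (64 mm, identical, told apart by their place) fixed in a straight row, 85 mm from centre to centre, on a grey strip (76 mm wide, 460 mm long, 6 mm thick). Each card is 2 mm thick: its upper face is 8 mm above the table. Origin at the centre of its underside (6 mm above the table); y runs along the row, from card_d towards card_a; the row runs roughly left to right before the robot, turned up to 13 degrees.
- green_tube: Short clear tube with a bright green cap in a white 30 mm square foot, fixed on the grey strip at one end of the row of cards, left or right: it marks where the row starts, 77.5 mm from the middle of the nearest card. Its top is 66 mm above the table. Origin at the centre of its underside, 6 mm above the table. At the other end of the strip stands a brown tape roll (40 mm across, 18 mm high), which means nothing.
- open_tin: Loose open aluminium tin without a lid, yellow sample and a white pad inside, 48 mm across, 22 mm high, standing among the closed tins. Origin at the centre of its underside. Not to be moved.

How it is judged:
By the outcome, as a careful person would: the job done as asked, in the order asked, and still so for the second after the job is handed in, with the robot touching nothing.
It also fails if it takes over 96 s, if anything falls off the work surface, if the arm or the gripper's body presses on something with over 40 N, if the wrist force passes 120 N, or if a joint passes its speed limit or range.

## Working session

There is one attempt and no reset: what is moved stays moved. The work goes in short steps, each a Python script; the robot and the scene stay as the last script left them, time stands still between calls to the robot, and variables do not carry over. Pictures are saved under pics/ and viewed, at most 14 in all, crops included, and the job is handed in when it is done.

```bash
mkdir -p pics
python3 - <<'E'
from bench import *
import cv2
for n in("scene","top"):
    f=grab_frame(n); cv2.imwrite(f"pics/{n}0.png",f["image"]); print(n,f["origin"],f["orientation"],f["mtx"],f["D"])
print(grab_frame("wrist")["T_tool_cam"],get_t(),get_tcp_rot())
E
```

```text
scene [876.9879245  358.51944962 893.82392387] [[-0.72591678  0.59834292 -0.33916158]
 [ 0.68770808  0.62419335 -0.37072936]
 [-0.01012089 -0.50236283 -0.86459769]] [[480.82418436   0.         279.49403374]
 [  0.         480.82418436 218.72552023]
 [  0.           0.           1.        ]] [0.00344144 0.         0.         0.         0.        ]
top [ 449.90371333   -5.18931178 1136.04515029] [[ 0.01417095 -0.99688914  0.07753206]
 [-0.99989624 -0.01432901 -0.00148264]
 [ 0.00258899 -0.077503   -0.99698876]] [[436.81725369   0.         272.82976732]
 [  0.         436.81725369 210.13755001]
 [  0.           0.           1.        ]] [-0.09955551  0.          0.          0.          0.        ]
[[-7.85920101e-04 -9.65259613e-01 -2.61291527e-01  6.42098762e+01]
 [ 9.99999567e-01 -8.88994991e-04  2.76286039e-04  1.92829477e-01]
 [-4.98974614e-04 -2.61291196e-01  9.65259893e-01 -1.20362318e+02]
 [ 0.00000000e+00  0.00000000e+00  0.00000000e+00  1.00000000e+00]] 0.15 [[-9.61382574e-01  2.75214375e-01 -7.71331870e-04]
 [ 2.75215305e-01  9.61381206e-01 -1.64713676e-03]
 [ 2.88228249e-04 -1.79581091e-03 -9.99998346e-01]]
```

View pics/top0.png

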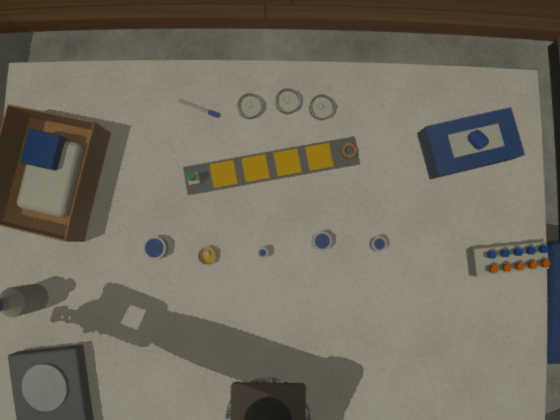

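View pics/scene0.png

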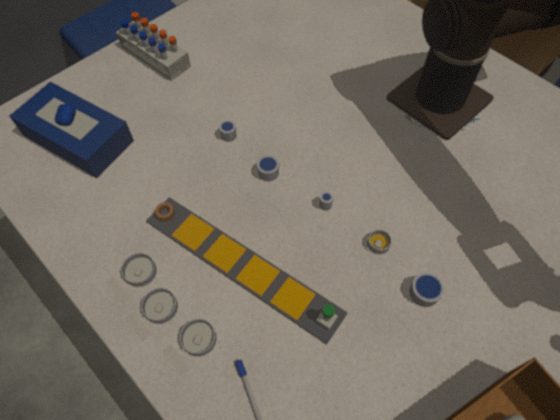

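The top view shows the tins in a line: largest (155,247), open tin (208,255), small (263,252), large (322,241) and medium (379,243). The cards run from (223,174) to (319,156). The green tube is at the left end (193,177), so card_a gets the smallest tin. The scene view agrees.

```bash
cat > h.py <<'E'
from bench import *
import numpy as np, cv2
from scipy.spatial.transform import Rotation as Rn
def shot(name):
    p,R=np.array(get_eef_pos()),np.array(get_tcp_rot())
    f=grab_frame(name)
    if name=="wrist":
        T=np.array(f["T_tool_cam"]); f["origin"]=p+R@T[:3,3]; f["orientation"]=R@T[:3,:3]
    return f
def ray(f,uv,z):
    u=cv2.undistortPoints(np.array([[uv]],float),np.array(f["mtx"]),np.array(f["D"]))[0,0]
    d=np.array(f["orientation"])@[u[0],u[1],1]; o=np.array(f["origin"])
    return o+d*(z-o[2])/d[2]
def blobs(f,colour,z,amin=15):
    h=cv2.cvtColor(f["image"],cv2.COLOR_BGR2HSV)
    lo,hi={"blue":((105,90,40),(130,255,255)),"yellow":((18,140,80),(32,255,255)),"green":((45,100,50),(85,255,255))}[colour]
    m=cv2.inRange(h,lo,hi); out=[]
    for c in cv2.findContours(m,cv2.RETR_EXTERNAL,cv2.CHAIN_APPROX_NONE)[0]:
        if cv2.contourArea(c)<amin: continue
        pts=np.array([ray(f,q,z)[:2] for q in c[:,0]])
        ((x,y),(w,hh),_)=cv2.minAreaRect(pts.astype(np.float32))
        out.append((np.array([x,y]),w,hh,tuple(np.round(c[:,0].mean(0)))))
    return out
E
python3 - <<'E'
from h import *
for n in("top","scene"):
    f=shot(n)
    for c,z in(("blue",34),("yellow",8),("green",66)):
        for b in blobs(f,c,z):
            if max(b[1:3])<75: print(n,c,b[0].round(1),round(b[1]),round(b[2]),b[3])
E
```

```text
top blue [ 430.  -574.9] 15 22 (np.float64(492.0), np.float64(254.0))
top blue [ 432.7 -610.8] 16 22 (np.float64(505.0), np.float64(253.0))
top blue [ 436.7 -647.1] 22 18 (np.float64(518.0), np.float64(252.0))
top blue [ 440.7 -682.5] 16 26 (np.float64(531.0), np.float64(250.0))
top blue [ 454.7 -277. ] 18 21 (np.float64(379.0), np.float64(244.0))
top blue [436.4 292.8] 38 41 (np.float64(154.0), np.float64(247.0))
top blue [ 460.6 -131.9] 28 30 (np.float64(322.0), np.float64(241.0))
top blue [785.1 151.5] 25 8 (np.float64(213.0), np.float64(113.0))
top yellow [419.3 159.9] 35 35 (np.float64(207.0), np.float64(255.0))
top yellow [632.  124.3] 64 64 (np.float64(223.0), np.float64(173.0))
top yellow [648.3  40.9] 64 64 (np.float64(255.0), np.float64(168.0))
top yellow [664.9 -42.4] 64 64 (np.float64(287.0), np.float64(162.0))
top yellow [ 681.4 -125.6] 64 64 (np.float64(319.0), np.float64(156.0))
top green [616.6 200.7] 17 18 (np.float64(190.0), np.float64(175.0))
scene blue [797.2 161.3] 26 11 (np.float64(240.0), np.float64(368.0))
scene blue [438.  293.8] 44 41 (np.float64(428.0), np.
[... 246 characters left out ...]
.3 -602. ] 31 16 (np.float64(162.0), np.float64(47.0))
scene blue [ 410.3 -638.5] 33 16 (np.float64(152.0), np.float64(41.0))
scene blue [ 413.9 -675.1] 33 17 (np.float64(142.0), np.float64(35.0))
scene blue [ 417.6 -711.6] 35 17 (np.float64(133.0), np.float64(29.0))
scene yellow [633.3 124.8] 65 65 (np.float64(292.0), np.float64(298.0))
scene yellow [649.9  41.6] 65 65 (np.float64(257.0), np.float64(275.0))
scene yellow [417.  158.1] 30 35 (np.float64(379.0), np.float64(240.0))
scene yellow [666.4 -41.8] 65 65 (np.float64(224.0), np.float64(253.0))
scene yellow [ 682.8 -125. ] 65 65 (np.float64(193.0), np.float64(232.0))
scene green [619.5 201.5] 21 19 (np.float64(328.0), np.float64(310.0))
```

```bash
cat >> h.py <<'E'
cards={k:np.array(v) for k,v in dict(a=(632.7,124.5),b=(649.1,41.2),c=(665.7,-42.1),d=(682.1,-125.3)).items()}
row=cards["a"]-cards["d"]; row/=np.linalg.norm(row)
def tool(s=1):
    y=s*np.array([row[1],-row[0],0]); z=np.array([0,0,-1.]); return np.column_stack([np.cross(y,z),y,z])
Rt=None
for s in(1,-1):
    q=[inverse_kinematics(np.array([x,y,150.]),tool(s)) for x,y in((682,-125),(430,18),(437,293),(456,-277))]
    if all(a is not None for a in q): Rt=tool(s); break
def go(xy,z): reach(np.array([*xy,z]),Rt)
def pick(xy,w,z=30):
    set_gripper(min(85,w+22)); go(xy,110)
    print("touch",servo_line(np.array([*xy,z]),v=120,f_stop=6),get_eef_pos())
    set_gripper(max(w-6,0)); print("w",get_width(),get_grip_force())
    servo_line(np.array([*xy,110]),v=150); print("lifted",get_width(),get_grip_force(),get_t())
def place(xy,w,z=30):
    go(xy,110); servo_line(np.array([*xy,z+12]),v=150)
    print("touch",servo_line(np.array([*xy,z+8]),v=30,f_stop=5),get_eef_pos())
    set_gripper(w+20); servo_line(np.array([*xy,110]),v=150); print("t",get_t())
E
python3 - <<'E'
from h import *
import h
print(h.Rt, h.s)
xy=np.array([429.5,18.0])
go(xy-h.Rt[:2,0]*40,150)
f=shot("wrist"); cv2.imwrite("pics/w1.png",f["image"])
for b in blobs(f,"blue",34): print(b)
print(get_t())
E
```

```text
[[-0.19400106  0.98100132  0.        ]
 [ 0.98100132  0.19400106  0.        ]
 [ 0.          0.         -1.        ]] 1
(array([ 462.19293213, -128.8145752 ]), 36.576419830322266, 33.58220291137695, (np.float64(279.0), np.float64(332.0)))
(array([431.91412354,  18.86059189]), 17.22287368774414, 16.287458419799805, (np.float64(278.0), np.float64(164.0)))
2.8583
```

View pics/w1.png

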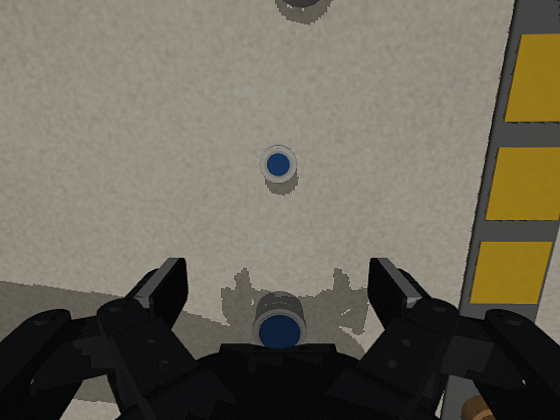

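The wrist view shows the small tin at (278,164), the large tin at (279,332) between the fingers, and the cards on the right. All three cameras agree to about 2 mm, so I'll pick the small tin.

Run:
```python
from h import *
import h
pick((431,18.7),30)
c=cards["a"]; go(c-h.Rt[:2,0]*60,150)
f=shot("wrist"); cv2.imwrite("pics/w2.png",f["image"])
for b in blobs(f,"yellow",8): print(b)
print(get_t())
```

```text
touch False [431.93895723  18.28840851  30.84042004]
w 28.278057812114206 59.3112587928772
lifted 27.976391277121046 59.089513421058655 5.4667
(array([668.92895508, -48.10076904]), 63.64671325683594, 49.89844512939453, (np.float64(279.0), np.float64(323.0)))
(array([650.62365723,  45.36236954]), 64.3830337524414, 56.71809387207031, (np.float64(280.0), np.float64(225.0)))
(array([634.96380615, 124.67744446]), 64.06777954101562, 63.516815185546875, (np.float64(281.0), np.float64(136.0)))
(array([421.03219604, 161.98776245]), 40.161773681640625, 21.929162979125977, (np.float64(12.0), np.float64(30.0)))
6.4083
```

View pics/w2.png

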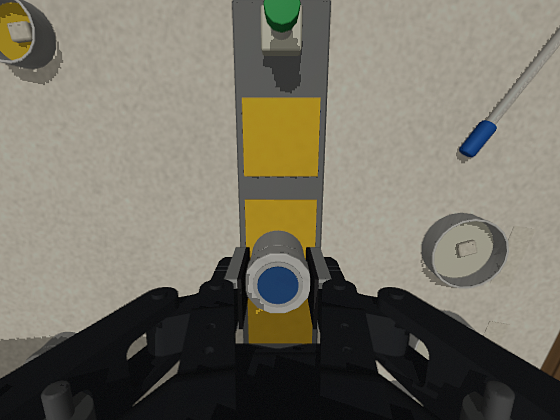

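The small tin is held upright between the pads at (277,285), and card_a is clear at (281,136). I'll place it and check.

Run:
```python
from h import *
import h
c=cards["a"]+[1,0.2]; place(c,30)
go(c-h.Rt[:2,0]*60,150)
f=shot("wrist"); cv2.imwrite("pics/w3.png",f["image"])
for b in blobs(f,"blue",42): print("wrist",b)
for b in blobs(f,"yellow",8): print("wrist",b)
for n in("top","scene"):
    f=shot(n)
    for b in blobs(f,"blue",42,5): print(n,b)if 550<b[0][0]<750 else 0
print(get_t())
```

```text
touch False [635.05096746 124.52012336  39.34227179]
t 8.6583
wrist (array([636.668396  , 125.38692474]), 16.945419311523438, 17.081079483032227, (np.float64(279.0), np.float64(137.0)))
wrist (array([774.95220947, 152.49050903]), 27.845417022705078, 13.220154762268066, (np.float64(472.0), np.float64(136.0)))
wrist (array([667.38269043, -40.54076004]), 64.03804779052734, 63.83871841430664, (np.float64(277.0), np.float64(311.0)))
wrist (array([651.22302246,  41.54495239]), 64.10831451416016, 63.83979797363281, (np.float64(277.0), np.float64(230.0)))
wrist (array([634.85308838, 125.06920624]), 64.30736541748047, 63.63945770263672, (np.float64(277.0), np.float64(134.0)))
wrist (array([422.52807617, 161.83395386]), 40.03969192504883, 19.697696685791016, (np.float64(10.0), np.float64(29.0)))
top (array([688.55187988, 605.80737305]), 92.20135498046875, 90.75428771972656, (np.float64(40.0), np.float64(149.0)))
top (array([ 724.85595703, -533.55725098]), 131.0113525390625, 242.97781372070312, (np.float64(474.0), np.float64(141.0)))
scene (array([634.80535889, 124.58184814]), 12.499686241149902, 12.288915634155273, (np.float64(292.0), np.float64(292.0)))
scene (array([ 710.95178223, -399.92706299]), 10.924002647399902, 9.546914100646973, (np.float64(104.0), np.float64(154.0)))
scene (array([ 715.98858643, -536.80419922]), 134.79432678222656, 265.2767028808594, (np.float64(76.0), np.float64(127.0)))
9.2
```

View pics/w3.png

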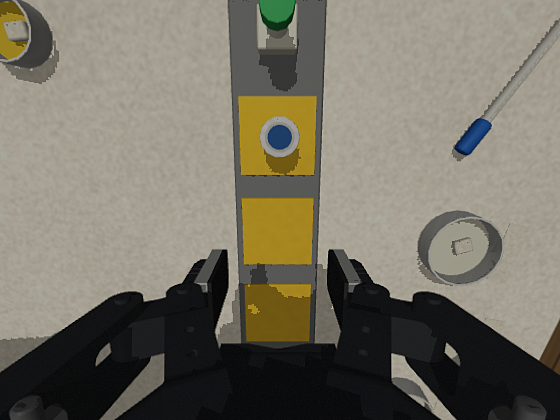

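The small tin stands upright at the middle of card_a, lid at (279,137), about 1.5 mm off. I'll do the other three, dropping the x offset.

Run:
```python
from h import *
import h
for k,xy,w in(("b",(456.5,-276.8),40),("c",(461.5,-131.3),50),("d",(437.8,293.5),60)):
    pick(xy,w)
    if not w-5<get_width()<w+3: print("bad grip"); break
    place(cards[k],w)
go(np.array([590,60]),300)
f=shot("wrist")
c=cards["c"]; go(c-h.Rt[:2,0]*110,250)
f=shot("wrist"); cv2.imwrite("pics/w4.png",f["image"])
for b in blobs(f,"blue",42): print("wrist",b)
f=shot("scene"); cv2.imwrite("pics/s4.png",f["image"])
for b in blobs(f,"blue",42,5): print("scene",b)if 550<b[0][0]<705 else 0
for b in blobs(shot("top"),"yellow",22): print("top",b)
print(get_t())
```

```text
touch False [ 457.08953678 -277.07743478   30.57621063]
w 38.24364417784611 60.493690967559814
lifted 38.110133150917754 60.20695209503174 12.7667
touch True [650.3192185   40.72957946  39.26046683]
t 15.95
touch False [ 462.20612925 -131.42658555   30.47880448]
w 48.47907157789583 62.38355755805969
lifted 48.20053136321999 62.07315444946289 19.0583
touch True [666.67367916 -42.63423961  39.29757118]
t 21.75
touch False [438.51546515 293.63005343  30.55960374]
w 58.25869697476126 65.061514377594
lifted 58.00597957064938 64.40027117729187 25.3667
touch True [ 683.17105771 -125.28620352   39.48282368]
t 28.925
wrist (array([ 685.22705078, -124.88729858]), 46.989967346191406, 45.6818962097168, (np.float64(278.0), np.float64(170.0)))
wrist (array([669.1484375 , -41.36146545]), 36.62607192993164, 35.68645095825195, (np.float64(279.0), np.float64(86.0)))
wrist (array([654.87561035,  30.56777382]), 18.902103424072266, 4.07045841217041, (np.float64(279.0), np.float64(2.0)))
scene (array([634.83374023, 125.94360352]), 11.993669509887695, 13.192188262939453, (np.float64(292.0), np.float64(292.
[... 285 characters left out ...]
4.1169281 ]), 42.70491027832031, 42.08860778808594, (np.float64(190.0), np.float64(224.0)))
scene (array([ 559.89959717, -777.90881348]), 152.35072326660156, 47.055477142333984, (np.float64(75.0), np.float64(39.0)))
top (array([419.6479187 , 157.81170654]), 34.364227294921875, 34.13559341430664, (np.float64(207.0), np.float64(255.0)))
top (array([629.71539307, 122.65116882]), 63.0828971862793, 62.8735466003418, (np.float64(223.0), np.float64(173.0)))
top (array([645.8493042 ,  40.59677505]), 63.45480728149414, 62.84946060180664, (np.float64(255.0), np.float64(168.0)))
top (array([662.19586182, -42.06158447]), 63.17335891723633, 63.46629333496094, (np.float64(286.0), np.float64(165.0)))
31.15
```

View pics/s4.png

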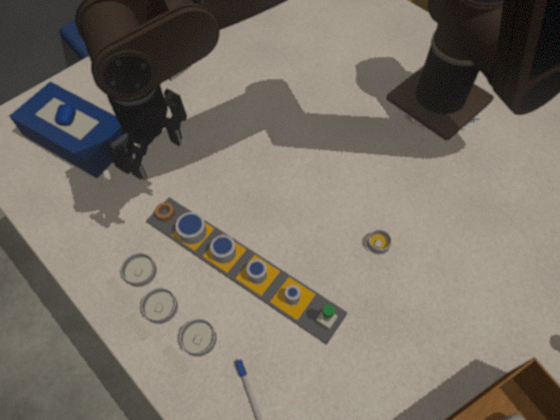

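View pics/w4.png

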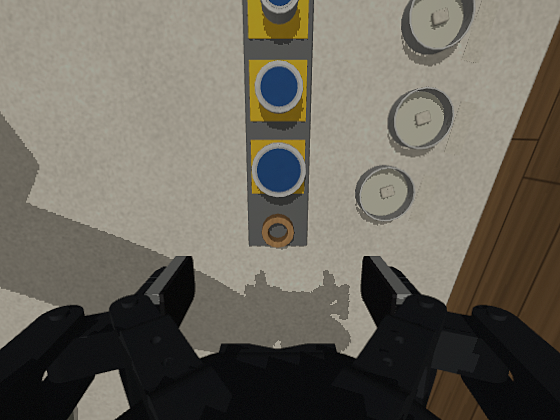

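The scene view shows all four tins upright on their cards, growing in width away from the green tube: (292,292), (256,268), (222,245), (190,224). Each is within 2 mm of its card's centre, and the open tin has not moved. The wrist view agrees for the two widest tins, and the gripper is clear.

```bash
python3 -c "
from bench import *
print(close_job())"
```

```text
the job is handed in; nothing more can be done
None
```

The job is handed in: the four tins stand upright on the cards, narrowest next to the green-capped tube and widest at the far end, each within about 2 mm of its card's centre by the camera, with the open tin untouched and about 31 s used.

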